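# Spin-check a planet carrier and stop it on its mark

### The arm

A 6-joint arm with a two-finger parallel gripper is mounted at the origin on the work surface. World frame = base frame: x ahead of the robot, y to its left, z up, the work surface at z = 0. Lengths are in m, angles in degrees, forces in N, time in s.
With the tool pointing down it reaches from about 0.3 to 0.75 m from the base axis. Payload 8.5 kg.
Tool frame: the origin (TCP) lies on the mounting face of the last link; the fingertips stand 173 mm ahead of it and the grasp point (between the pads) lies 155 mm ahead of it (env.tips_ahead is the distance from the TCP to the fingertips, in m); z points along the fingers, x is the direction in which the jaws open and shut, and the axes are right-handed (so a half turn about z gives the same grasp; the last joint's range is limited). The gripper opens to 85 mm and grips with 20 to 120 N. Pads are 22 mm wide; open, the fingers measure 114 mm over their backs; the gripper's body (76 mm by 85 mm) begins 54 mm behind the grasp point. The pads swing forward as they close: fully open they stand 13 mm farther back than shut.
Start: joints at [63.18, 21.807, 74.336, -0, 83.858, -12.336], TCP at [0.138, 0.533, 0.405] pointing down, gripper open.
Joint ranges: [-178.18, 178.18], [-50.72, 133.34], [12.68, 142.11], [-81.47, 261.47], [9.98, 163.14], [-165.26, 165.26]. Speed limits (degrees/s): [136.94, 136.94, 180, 180, 180, 180].

### API

Orientations are given as a 3x3 rotation matrix whose columns are the frame's x, y, z axes.
In Python, from rig import env gives the robot as it stands. The module is installed in compiled form; this text tells all that it offers.
- The arm moves only by the tool step_arm, never from a script. Its argument "increments" is a list of rows, each an object of numbers: "x", "y", "z": the shift along the tool's x, y, z in cm; "wx", "wy", "wz": the turn, a rotation vector about the tool's x, y, z in rad; "gripper": the finger opening in cm, from 0 to 8.54. A call has 1 to 20 rows; each row shifts and turns the commanded pose from where the row before left it, along the tool's axes as they then stand; what a row does not reach is not made up. A row lasts 1/10 s, in which the tool goes at most 50 mm and 8.59 degrees, less where a joint would pass 70% of its speed; a pose out of reach is approached as far as the arm can. A call with a gripper value outside its range is refused whole. The fingers move at their own pace and stop on an object; "newtons" is the grip in N (left out, the last holds). Time passes only in rows, so rows that do not move let the fingers close. It gives the time, the measured TCP pose, the force and the opening at its end, in the units of the state.
- env.observe(): the state, without advancing time (a new reading comes with each control period).
- env.get_image(name): name is "scene" or "side" or "wrist"; returns a dict with "color" (420x560x3 uint8, blue, green, red), "camera_matrix" (3x3 intrinsics, pixels), "rvec" (rotation vector, rad) and "tvec" (3), from world to camera coordinates, as OpenCV has them. Camera axes: x right, y down, z forward; pixel columns grow to the right and rows downward; lengths in m; the calibration is good to about 2 mm. A picture is of the moment at which its call begins. There is no depth.
- env.close_job(): hands the job in, once; it reports no verdict.
The state is a dict: "time_s": time; "q": joint angles; "qvel": joint speeds; "joint_efforts": joint torques, N m; "position": TCP position; "tool_rot": TCP orientation; "ft_force": force on the tool from outside, world axes, zero at the start; "wrist_torque": the same for the moment, N m; "grip_width": finger opening in m.
Only numpy, scipy, OpenCV 4.12 (cv2) and the standard library are available. Lean on these libraries where they do the work, as an engineer would, in place of code of your own. Each camera call takes 0.05 s, during which the arm holds its last target. There are 200 camera calls.

### The job

Spin-check the planet carrier on its bearing stand: with a fingertip flick it into a spin of at least a turn every six seconds or so (its upright studs are handy for this) and let it coast untouched for at least two seconds at such a pace. Then brake it with a fingertip (on its flat rim, say) so that it stops with its tab opposite the tip of the fixed pointer, hold it still there for a moment, and take the hand away, leaving it on the mark. Only touch the carrier, never lift it, and leave the loose parts around it alone.

Things in the scene. Friction and masses are not known exactly. Their poses are not given: they have to be found in the camera images.
- stand: Fixed grey bearing stand (round foot 190 mm across) carrying the planet carrier on a vertical spindle. Origin: on the spindle axis at bench level, z up; +x points from the axis to the fixed pointer, a steel post 12 x 22 mm at 158 to 170 mm from the axis, up to 88 mm above the bench, with a narrow nose towards the axis.
- pointer_tip (a point): Tip of the pointer's nose, 136 mm from the spindle axis, 85 mm above the bench, at the height of the carrier's upper face.
- carrier (a joint): Angle of the planet carrier about the vertical spindle: positive counter-clockwise seen from above, turns endlessly either way (value not wrapped); at 0 and every full turn (6.283) the tab stands exactly at the pointer. Light bearing: left alone it loses only 0.02 to 0.04 rad/s every second, so it does not run down by itself. Moment of inertia about 0.024 kg m2 (4 kg).
- face_centre (a point): Centre of the carrier's upper face, on the spindle axis, 85 mm above the bench. The carrier is a steel toothed disc 220 mm across, 30 mm thick; a splined steel hub, 48 mm across, rises 42 mm here. From 62 to 110 mm from the axis the upper face is a bare flat rim, the place to brake: a fingertip pressing with a few newtons stops it almost at once.
- tab (a point): Middle of the outer end of the carrier's only tab: a flat block 28 mm wide that sticks out 14 mm past the teeth (to 130 mm from the axis), its top flush with the upper face. The point is at the height of the upper face (85 mm above the bench).
- stud0 (a point): Centre of the top of a stud: 18 mm across, 35 mm tall (85 to 120 mm above the bench), its axis 52 mm from the spindle axis, 60 degrees counter-clockwise from the tab.
- stud1 (a point): Top of the second stud, equal to the first, 180 degrees from the tab.
- stud2 (a point): Top of the third stud, equal to the first, 300 degrees counter-clockwise from the tab.
- planet_gear: Bystander: loose small steel gear lying flat, 46 mm across, 26 mm tall. Origin at the centre of its underside.
- socket: Bystander: loose steel socket standing upright, 30 mm across, 45 mm tall. Origin at the centre of its underside.
- oil_bottle: Bystander: loose red bottle, 64 mm across, 150 mm tall. Origin at the centre of its underside.
- shaft: Bystander: loose splined steel shaft standing on its flange, 60 mm across at the foot, 132 mm tall. Origin at the centre of its underside.

How it is judged:
By the outcome, as a careful person would: the job done as asked, in the order asked, and still so for the second after the job is handed in, with the robot touching nothing.
It also fails if it takes over 48 s, if anything falls off the work surface, if the arm or the gripper's body presses on something with over 40 N, if the wrist force passes 120 N, or if a joint passes its speed limit or range.

## Working session

There is one attempt and no reset: what is moved stays moved. The work goes in short steps, Python scripts to look and compute and a tool call to move; the robot and the scene stay as the last step left them, time stands still between calls to the robot, and variables do not carry over. Pictures are saved under pics/ and viewed, about 8 in all and at most 12, crops included, and the job is handed in when it is done.

Besides the shell and the picture viewer there is one more tool, called after "Emit:" by a JSON object that holds its "api" and its "payload". step_arm: Moves the arm, as the interface text tells. Its arguments: {"type":"object","properties":{"increments":{"type":"array"},"newtons":{"type":"number"}},"required":["increments"]}

```bash
mkdir -p pics; cat > h.py <<'E'
import numpy as np, cv2
from rig import env
def get(name, fn=None):
    d=env.get_image(name)
    if fn: cv2.imwrite('pics/'+fn,d['color'])
    return d
def ray(d,uv,z):
    R=cv2.Rodrigues(np.array(d['rvec'],float))[0];t=np.array(d['tvec'],float).reshape(3)
    n=cv2.undistortPoints(np.array([[uv]],float),np.array(d['camera_matrix'],float),None)[0,0]
    c=-R.T@t; v=R.T@np.array([n[0],n[1],1]); return c+v*(z-c[2])/v[2]
def proj(d,P):
    return cv2.projectPoints(np.array(P,float).reshape(-1,1,3),np.array(d['rvec'],float),np.array(d['tvec'],float),np.array(d['camera_matrix'],float),None)[0][:,0]
E
python3 - <<'E'
from h import *
a=get('scene');b=get('side');
cv2.imwrite('pics/a.png',a['color']);cv2.imwrite('pics/b.png',b['color'])
for d in(a,b):
    R=cv2.Rodrigues(np.array(d['rvec'],float))[0];print(-R.T@np.array(d['tvec']).reshape(3), R[2])
print(env.observe())
E
```

```text
[ 1.07906502 -0.51196731  1.16635213] [-0.40286375  0.40387997 -0.82132927]
[ 0.45787251 -0.78821914  0.79697377] [ 0.10471997  0.7403795  -0.66398187]
{'time_s': 0.1, 'q': array([ 6.31788275e+01,  2.18371575e+01,  7.43800289e+01, -2.31236449e-04,
        8.38577753e+01, -1.23371196e+01]), 'qvel': array([ 0.04725768, -0.0808591 , -0.16923963, -0.01430533,  0.05012555,
       -0.01277103]), 'joint_efforts': array([ 4.29170992e-03, -4.49218476e+01, -2.31654400e+01, -1.42253448e-04,
        3.75534451e-03, -2.92210757e-05]), 'position': array([0.13755542, 0.53247526, 0.40417536]), 'tool_rot': array([[ 2.50109736e-01,  9.68217318e-01, -5.86745900e-04],
       [ 9.68216652e-01, -2.50110272e-01, -1.16938686e-03],
       [-1.27897179e-03, -2.75622112e-04, -9.99999144e-01]]), 'ft_force': array([-0.58295724,  1.13315877, -0.23781138]), 'wrist_torque': array([-0.01108652,  0.00170044,  0.06560007]), 'grip_width': 0.08552041782050264}
```

View pics/a.png

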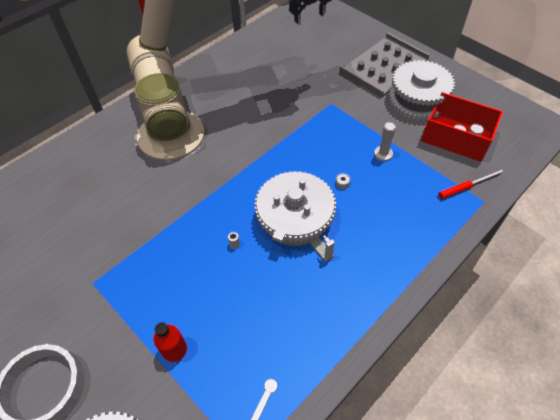

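View pics/b.png

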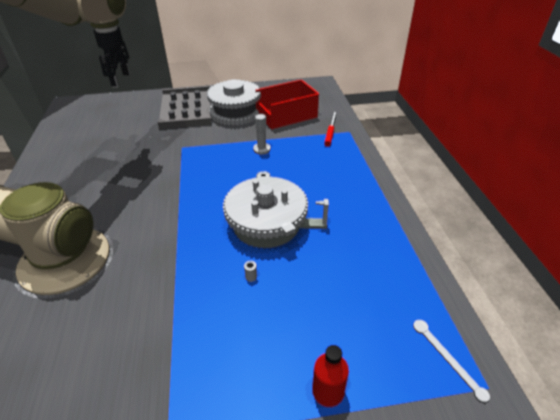

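The scene view shows the carrier near (295,203), its tab near (279,236) and the pointer near (325,243). The side view has the carrier near (265,207) and the pointer nose near (318,203). I'll zoom in on both.

```bash
python3 - <<'E'
from h import *
a=cv2.imread('pics/a.png')[160:270,220:360];b=cv2.imread('pics/b.png')[160:270,200:340]
cv2.imwrite('pics/c.png',np.vstack([cv2.resize(x,(0,0),fx=2.7*2*.99,fy=2.7,interpolation=cv2.INTER_CUBIC) if 0 else cv2.resize(x,(700,550),interpolation=cv2.INTER_CUBIC)[:] for x in (a,)]))
cv2.imwrite('pics/d.png',cv2.resize(b,(700,550),interpolation=cv2.INTER_CUBIC))
E
```

```text
(no output)
```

View pics/c.png

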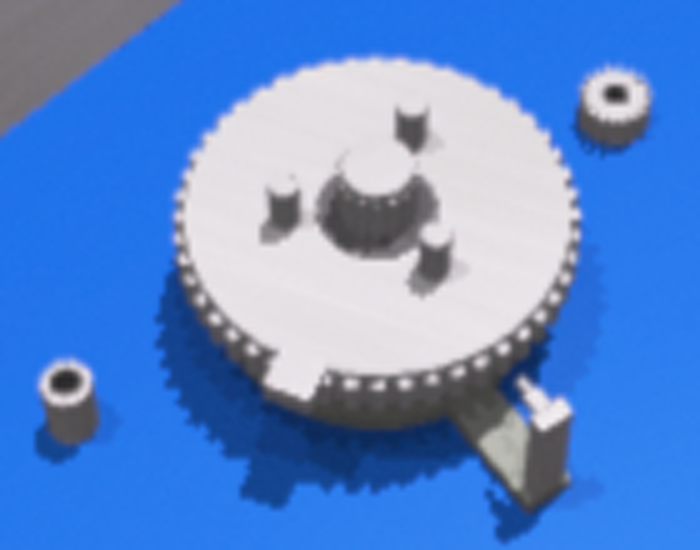

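View pics/d.png

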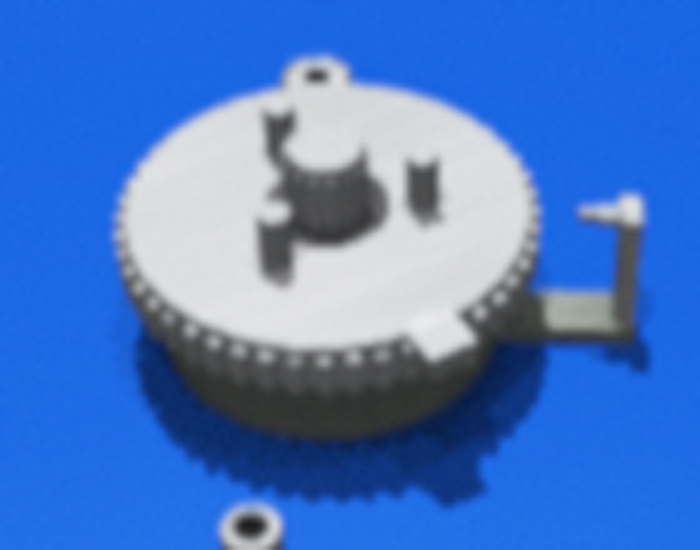

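```bash
cat > fit.py <<'E'
from h import *
from scipy.optimize import least_squares
def rimcentre(d,ws):
    pass
E
python3 - <<'E'
from h import *
for n,o,pts in(('scene',(220,160),dict(hub=(380,170,.127),tip=(521,380,.085),tab=(293,393,.085),L=(178,215,.085),R=(578,215,.085),T=(375,60,.085),B=(372,383,.085),sA=(411,105,.12),sB=(284,187,.12),sC=(436,237,.12))),
 ('side',(200,160),dict(hub=(325,148,.127),tip=(580,211,.085),tab=(447,352,.085),L=(120,215,.085),R=(536,215,.085),T=(325,84,.085),B=(325,360,.085),sA=(279,117,.12),sB=(275,212,.12),sC=(423,164,.12)))):
    d=get(n);P={k:ray(d,((u+.5)/5-.5+o[0],(v+.5)/5-.5+o[1]),z)[:2] for k,(u,v,z) in pts.items()}
    print(n,{k:np.round(p*1000,1) for k,p in P.items()})
    C=P['hub']
    # centre from L,R,T,B circle fit
    Q=np.array([P[k] for k in 'LRTB']);A=np.c_[2*Q,np.ones(4)];s=np.linalg.lstsq(A,(Q**2).sum(1),rcond=None)[0];print('circ',s[:2],np.sqrt(s[2]+s[:2]@s[:2]))
    for k in('tip','tab','sA','sB','sC'):
        v=P[k]-C;print(k,np.hypot(*v),np.degrees(np.arctan2(v[1],v[0])))
E
```

```text
scene {'hub': array([542.9,  46.6]), 'tip': array([673.1,  20.7]), 'tab': array([591. , -70.2]), 'L': array([461.4, -32.7]), 'R': array([623.3, 123.8]), 'T': array([462.9, 125.3]), 'B': array([617. , -36.3]), 'sA': array([520.2,  95.3]), 'sB': array([509.5,   5.3]), 'sC': array([592.5,  38.9])}
circ [0.54173674 0.04617168] 0.1121434605577428
tip 0.13276232528725723 -11.252637941461531
tab 0.12628929548027898 -67.61231300623125
sA 0.053769743398647374 115.01242773721901
sB 0.05314338365729538 -129.02347335014136
sC 0.05014927563948296 -8.829529097098199
side {'hub': array([539.6,  43.1]), 'tip': array([673. ,  18.5]), 'tab': array([584.1, -75.9]), 'L': array([428.5,  56.8]), 'R': array([649.1,  19.2]), 'T': array([552.2, 153.9]), 'B': array([523.4, -71.4]), 'sA': array([519.3,  82.5]), 'sB': array([508.6,   4.3]), 'sC': array([589.6,  29.8])}
circ [0.53931146 0.04110856] 0.11274564567729449
tip 0.1356306826771569 -10.436989615773726
tab 0.1270110827315626 -69.47934926823996
sA 0.04435095672468978 117.24763428155191
sB 0.04970838499521977 -128.62424269080316
sC 0.05169844898288646 -14.930379758779502
```

Emit:
{"api": "step_arm", "payload": {"increments": [{"x":-1,"y":1.5,"gripper":0},{"x":-1.8,"y":2.9},{"x":-1.8,"y":2.9},{"x":-1.8,"y":2.9},{"x":-1.8,"y":2.9},{"x":-1.8,"y":2.9},{"x":-1.8,"y":2.9},{"x":-1.8,"y":2.9},{"x":-1.8,"y":2.9},{"x":-1.8,"y":2.9},{"x":-1.8,"y":2.9},{"x":-1.8,"y":2.9},{"x":-1.8,"y":2.9},{"x":-1.8,"y":2.9},{"x":-1.8,"y":2.9},{"x":-1.8,"y":2.9},{"x":-1.8,"y":2.9},{"x":-1.8,"y":2.9},{"x":-0.2,"y":0.9},{}], "newtons": 30}}

```text
invalid input at $.increments[0]: expected keys x, y, z, wx, wy, wz, gripper
```

```bash
python3 - <<'E'
from h import *
d=get('wrist','w1.png');s=env.observe();print(env.tips_ahead,s['time_s'],s['position'],s['tool_rot'],s['grip_width'],s['ft_force'])
R=cv2.Rodrigues(np.array(d['rvec'],float))[0];print(-R.T@np.array(d['tvec']).reshape(3), R[2])
C=np.array([.541,.044])
for n,z,p in(('hub',.127,C),('tip',.085,C+.136*np.array([np.cos(np.radians(-11)),np.sin(np.radians(-11))]))):print(n,proj(d,[*p,z]))
E
```

```text
0.1734 0.25 [0.13752821 0.53249996 0.40446046] [[ 2.50078316e-01  9.68225570e-01 -2.87317388e-04]
 [ 9.68225421e-01 -2.50078442e-01 -5.53513248e-04]
 [-6.07777564e-04 -1.39766339e-04 -9.99999806e-01]] 0.08510183090171068 [-0.02869345  0.14603899  0.54025947]
[0.06582949 0.55081244 0.373906  ] [ 0.28027484 -0.07286603 -0.95715023]
hub [[-32.78499748 620.19131752]]
tip [[ 24.35078154 635.62040798]]
```

View pics/w1.png

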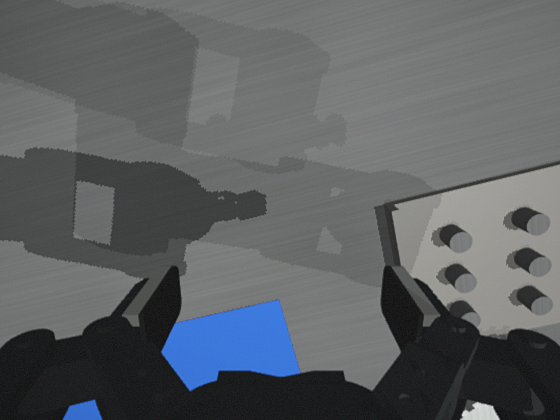

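The move was refused because every row needs all the keys. This wrist view shows only the open jaws over the bench. I'll resend with full rows.

Emit:
{"api": "step_arm", "payload": {"increments": [{"x":-1,"y":1.5,"z":0,"wx":0,"wy":0,"wz":0,"gripper":0},{"x":-1.8,"y":2.9,"z":0,"wx":0,"wy":0,"wz":0,"gripper":0},{"x":-1.8,"y":2.9,"z":0,"wx":0,"wy":0,"wz":0,"gripper":0},{"x":-1.8,"y":2.9,"z":0,"wx":0,"wy":0,"wz":0,"gripper":0},{"x":-1.8,"y":2.9,"z":0,"wx":0,"wy":0,"wz":0,"gripper":0},{"x":-1.8,"y":2.9,"z":0,"wx":0,"wy":0,"wz":0,"gripper":0},{"x":-1.8,"y":2.9,"z":0,"wx":0,"wy":0,"wz":0,"gripper":0},{"x":-1.8,"y":2.9,"z":0,"wx":0,"wy":0,"wz":0,"gripper":0},{"x":-1.8,"y":2.9,"z":0,"wx":0,"wy":0,"wz":0,"gripper":0},{"x":-1.8,"y":2.9,"z":0,"wx":0,"wy":0,"wz":0,"gripper":0},{"x":-1.8,"y":2.9,"z":0,"wx":0,"wy":0,"wz":0,"gripper":0},{"x":-1.8,"y":2.9,"z":0,"wx":0,"wy":0,"wz":0,"gripper":0},{"x":-1.8,"y":2.9,"z":0,"wx":0,"wy":0,"wz":0,"gripper":0},{"x":-1.8,"y":2.9,"z":0,"wx":0,"wy":0,"wz":0,"gripper":0},{"x":-1.8,"y":2.9,"z":0,"wx":0,"wy":0,"wz":0,"gripper":0},{"x":-1.8,"y":2.9,"z":0,"wx":0,"wy":0,"wz":0,"gripper":0},{"x":-1.8,"y":2.9,"z":0,"wx":0,"wy":0,"wz":0,"gripper":0},{"x":-1.8,"y":2.9,"z":0,"wx":0,"wy":0,"wz":0,"gripper":0},{"x":-0.2,"y":0.9,"z":0,"wx":0,"wy":0,"wz":0,"gripper":0},{"x":0,"y":0,"z":0,"wx":0,"wy":0,"wz":0,"gripper":0}], "newtons": 30}}

```text
time_s: 2.25
position: [0.5593, 0.0947, 0.4042]
tool_rot: [[0.252, 0.968, -0.001], [0.968, -0.252, 0.0], [-0.0, -0.001, -1.0]]
ft_force: [0.2, -1.1, -0.3]
grip_width: 0.0001
```

```bash
python3 - <<'E'
from h import *
d=get('wrist','w2.png');s=env.observe();print(s['time_s'],s['position'],s['tool_rot'],s['grip_width'],s['ft_force'])
C=np.array([.541,.044])
for n,z,p in(('hub',.127,C),('tip',.085,C+.136*np.array([np.cos(np.radians(-11)),np.sin(np.radians(-11))]))):print(n,proj(d,[*p,z]))
E
```

```text
2.3 [0.55850045 0.09548493 0.40436436] [[ 2.50413052e-01  9.68138660e-01 -9.15741930e-04]
 [ 9.68139093e-01 -2.50412930e-01  2.48100127e-04]
 [ 1.08817050e-05 -9.48693071e-04 -9.99999550e-01]] -2.983857247660609e-05 [-0.73630673 -0.07487049  0.02613071]
hub [[209.00657532 199.94438071]]
tip [[234.61061032 321.86932483]]
```

View pics/w2.png

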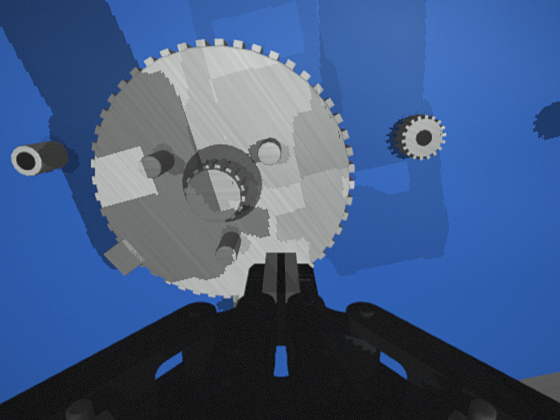

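The wrist view shows the hub top at about (214,193), the tab end at about (124,258), and studs at (155,163), (269,150) and (228,243). The closed fingertips are at about (281,258).

```bash
python3 - <<'E'
from h import *
d=get('wrist')
Q=np.array([ray(d,p,.085)[:2] for p in((97,165),(350,165),(220,46),(300,68),(140,75),(330,245))])
A=np.c_[2*Q,np.ones(len(Q))];s=np.linalg.lstsq(A,(Q**2).sum(1),rcond=None)[0];print('circ',s[:2],np.sqrt(s[2]+s[:2]@s[:2]))
H=ray(d,(214,193),.127);print('hub',H)
C=np.array([.541,.045])
for n,p,z in(('tab',(121,260),.085),('s0?',(228,237),.12),('s1?',(270,153),.12),('s2',(150,165),.12)):
    P=ray(d,p,z)[:2];v=P-C;print(n,P,np.hypot(*v),np.degrees(np.arctan2(v[1],v[0])))
E
```

```text
circ [0.53829625 0.05176944] 0.10883889426950609
hub [0.53611833 0.05002656 0.127     ]
tab [ 0.58390989 -0.06345979] 0.11663954688967411 -68.41478945261794
s0? [0.57475004 0.0479837 ] 0.03388166723560988 5.052146717826341
s1? [0.51878808 0.09757824] 0.057077494295136984 112.90184768206574
s2 [0.50496713 0.00855353] 0.05125146975675953 -134.67304385551347
```

Emit:
{"api": "step_arm", "payload": {"increments": [{"x":0.3,"y":-0.1,"z":4,"wx":0,"wy":0,"wz":0,"gripper":0},{"x":0,"y":0,"z":4,"wx":0,"wy":0,"wz":0,"gripper":0},{"x":0,"y":0,"z":3.5,"wx":0,"wy":0,"wz":0,"gripper":0},{"x":0,"y":0,"z":1.6,"wx":0,"wy":0,"wz":0,"gripper":0},{"x":0,"y":0,"z":0,"wx":0,"wy":0,"wz":0,"gripper":0},{"x":0,"y":0,"z":0,"wx":0,"wy":0,"wz":0,"gripper":0},{"x":0,"y":0,"z":0,"wx":0,"wy":0,"wz":0,"gripper":0}]}}

```text
time_s: 3.05
position: [0.5584, 0.0989, 0.2753]
tool_rot: [[0.249, 0.968, 0.003], [0.968, -0.249, -0.0], [0.001, 0.003, -1.0]]
ft_force: [0.4, -0.7, -0.2]
grip_width: -0.0003
```

```bash
python3 - <<'E'
from h import *
d=get('side');e=get('scene');s=env.observe();print(s['time_s'],s['position'],s['ft_force'])
cv2.imwrite('pics/e.png',np.hstack([cv2.resize(x[130:280,o:o+150],(400,400),interpolation=cv2.INTER_CUBIC) for x,o in((d['color'],190),(e['color'],220))]))
E
```

```text
3.15 [0.5583571  0.09868078 0.27503585] [ 0.16483423 -0.26680428 -0.81096748]
```

View pics/e.png

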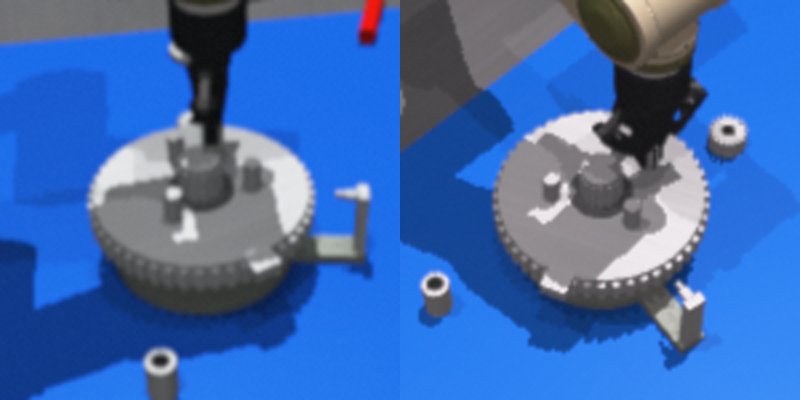

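Emit:
{"api": "step_arm", "payload": {"increments": [{"x":0,"y":-0.3,"z":0,"wx":0,"wy":0,"wz":0,"gripper":0},{"x":0,"y":-0.6,"z":0,"wx":0,"wy":0,"wz":0,"gripper":0},{"x":-0.14,"y":-0.84,"z":0,"wx":0,"wy":0,"wz":0,"gripper":0},{"x":-0.2,"y":-0.83,"z":0,"wx":0,"wy":0,"wz":0,"gripper":0},{"x":-0.3,"y":-0.8,"z":0,"wx":0,"wy":0,"wz":0,"gripper":0},{"x":-0.42,"y":-0.75,"z":0,"wx":0,"wy":0,"wz":0,"gripper":0},{"x":-0.54,"y":-0.66,"z":0,"wx":0,"wy":0,"wz":0,"gripper":0},{"x":0,"y":0,"z":0,"wx":0,"wy":0,"wz":0,"gripper":0},{"x":0,"y":0,"z":-5,"wx":0,"wy":0,"wz":0,"gripper":0},{"x":0,"y":0,"z":-1.5,"wx":0,"wy":0,"wz":0,"gripper":0}]}}

```text
time_s: 4.15
position: [0.5085, 0.0949, 0.3422]
tool_rot: [[0.25, 0.968, 0.005], [0.968, -0.25, -0.0], [0.001, 0.005, -1.0]]
ft_force: [-0.4, -0.2, -0.3]
grip_width: -0.0001
```

```bash
cat > t.py <<'E'
from h import *
def scan():
    for n in('scene','side'):
        s=env.observe();t=s['time_s'];d=env.get_image(n);np.savez(f'pics/{n}_{t:.2f}.npz',**{k:np.array(d[k]) for k in d});print(n,t,s['position'],s['ft_force'])
E
python3 -c "
from t import *
scan();scan()"
```

```text
scene 4.15 [0.50850582 0.09487162 0.34221013] [-0.41050352 -0.23011413 -0.34780176]
side 4.2 [0.5085832  0.0948974  0.34318106] [1.30216662 0.01500478 2.88867695]
scene 4.25 [0.50831888 0.09488584 0.34096767] [ 0.92421091 -0.00132331 -0.3728444 ]
side 4.3 [0.5080454  0.09489827 0.33921609] [-0.22812362 -0.27323347  0.49657918]
```

```bash
cat >> t.py <<'E'
import glob
C=np.array([.540,.0455])
def polar(d,r0=.1,r1=.135,z=.085,n=720):
    th=np.radians(np.arange(n)*360/n-180);r=np.linspace(r1,r0,36)
    T,R=np.meshgrid(th,r);P=np.stack([C[0]+R*np.cos(T),C[1]+R*np.sin(T),np.full_like(T,z)],-1)
    uv=proj(d,P).reshape(T.shape+(2,)).astype(np.float32)
    return cv2.remap(d['color'],uv[...,0],uv[...,1],cv2.INTER_LINEAR)
def load(f): return dict(np.load(f))
E
python3 - <<'E'
from t import *
L=[]
for f in ('pics/scene_4.15.npz','pics/scene_4.25.npz','pics/side_4.20.npz','pics/side_4.30.npz'):
    d=load(f);L.append(cv2.resize(polar(d,.03,.135),(720,108)));L.append(np.zeros((6,720,3),np.uint8))
im=np.vstack(L)
for a in range(0,720,60): cv2.putText(im,str(a//2-180),(a,10),0,.35,(0,255,255));im[:,a]=(0,255,255)
cv2.imwrite('pics/f.png',im)
E
```

```text
(no output)
```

View pics/f.png

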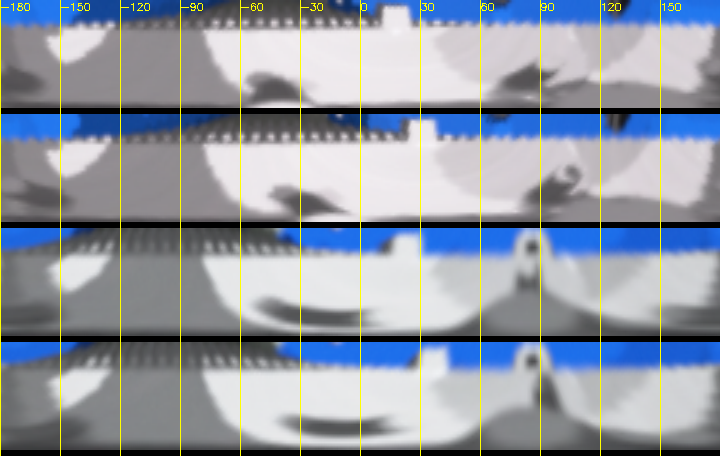

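Emit:
{"api": "step_arm", "payload": {"increments": [{"x":0.4,"y":-2,"z":0,"wx":0,"wy":0,"wz":0,"gripper":0},{"x":0.4,"y":-1.9,"z":0,"wx":0,"wy":0,"wz":0,"gripper":0},{"x":0,"y":0,"z":2,"wx":0,"wy":0,"wz":0,"gripper":0},{"x":0,"y":0,"z":2,"wx":0,"wy":0,"wz":0,"gripper":0},{"x":0,"y":0,"z":2,"wx":0,"wy":0,"wz":0,"gripper":0},{"x":0,"y":0,"z":1,"wx":0,"wy":0,"wz":0,"gripper":0},{"x":0,"y":0,"z":0,"wx":0,"wy":0,"wz":0,"gripper":0},{"x":0,"y":0,"z":0,"wx":0,"wy":0,"wz":0,"gripper":0},{"x":0,"y":0,"z":0,"wx":0,"wy":0,"wz":0,"gripper":0},{"x":0,"y":0,"z":0,"wx":0,"wy":0,"wz":0,"gripper":0},{"x":0,"y":0,"z":0,"wx":0,"wy":0,"wz":0,"gripper":0},{"x":0,"y":0,"z":0,"wx":0,"wy":0,"wz":0,"gripper":0},{"x":0,"y":0,"z":0,"wx":0,"wy":0,"wz":0,"gripper":0},{"x":0,"y":0,"z":0,"wx":0,"wy":0,"wz":0,"gripper":0},{"x":0,"y":0,"z":0,"wx":0,"wy":0,"wz":0,"gripper":0}]}}

```text
time_s: 5.85
position: [0.4723, 0.1124, 0.2687]
tool_rot: [[0.25, 0.968, 0.0], [0.968, -0.25, -0.0], [-0.0, 0.0, -1.0]]
ft_force: [-0.0, -0.7, -0.4]
grip_width: -0.0001
```

```bash
cat >> t.py <<'E'
def tab(d):
    p=polar(d,.1205,.1275).astype(int); br=((p.max(2)-p.min(2)<35)&(p.min(2)>115)).mean(0)
    w=26; k=np.convolve(np.r_[br[-w:],br,br[:w]],np.ones(w)/w,'same')[w:-w]
    k2=np.convolve(np.r_[br[-60:],br,br[:60]],np.ones(52)/52,'same')[60:-60]
    m=k-.5*k2;i=m.argmax();return i/2-180,round(k[i],2)
E
python3 - <<'E'
from t import *
scan();scan()
for f in sorted(glob.glob('pics/s*_*.npz'),key=lambda f:float(f.split('_')[1][:-4])):print(f,tab(load(f)))
im=np.vstack([np.vstack([cv2.resize(polar(load(f),.03,.165),(720,135)),np.zeros((6,720,3),np.uint8)]) for f in sorted(glob.glob('pics/s*_*.npz'),key=lambda f:float(f.split('_')[1][:-4]))[-4:]])
for a in range(0,720,60): cv2.putText(im,str(a//2-180),(a,10),0,.35,(0,255,255));im[:,a]=(0,255,255)
cv2.imwrite('pics/g.png',im)
E
```

```text
scene 5.85 [0.47234177 0.11242104 0.26873614] [-0.00705855 -0.68141103 -0.36771452]
side 5.9 [0.47233634 0.11242519 0.26871769] [ 0.69372125  0.37101654 -0.76941251]
scene 5.95 [0.47233211 0.11243497 0.26872238] [-0.0833293  -0.24737929 -0.31278847]
side 6.0 [0.47232493 0.11241976 0.26872901] [0.80766135 1.05843253 0.63729939]
pics/scene_4.15.npz (np.float64(17.0), np.float64(0.99))
pics/side_4.20.npz (np.float64(86.5), np.float64(0.92))
pics/scene_4.25.npz (np.float64(30.5), np.float64(1.0))
pics/side_4.30.npz (np.float64(86.5), np.float64(0.93))
pics/scene_5.85.npz (np.float64(-122.0), np.float64(0.99))
pics/side_5.90.npz (np.float64(-116.0), np.float64(1.0))
pics/scene_5.95.npz (np.float64(-108.5), np.float64(0.99))
pics/side_6.00.npz (np.float64(-103.0), np.float64(1.0))
```

View pics/g.png

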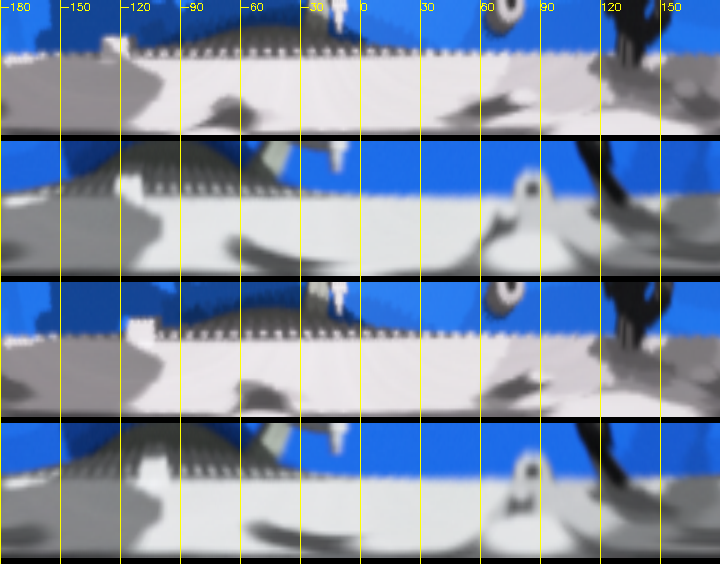

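The tab detector works. The carrier turns at about 130°/s (2.27 rad/s), the pointer is at -11.3°, and it has coasted over 2 s. Now I'll approach the rim gently to find the contact height.

Emit:
{"api": "step_arm", "payload": {"increments": [{"x":0,"y":0,"z":0.4,"wx":0,"wy":0,"wz":0,"gripper":0},{"x":0,"y":0,"z":0.3,"wx":0,"wy":0,"wz":0,"gripper":0},{"x":0,"y":0,"z":0.1,"wx":0,"wy":0,"wz":0,"gripper":0},{"x":0,"y":0,"z":0.0,"wx":0,"wy":0,"wz":0,"gripper":0}]}}

```text
time_s: 6.45
position: [0.4723, 0.1124, 0.2605]
tool_rot: [[0.25, 0.968, -0.001], [0.968, -0.25, -0.0], [-0.0, -0.001, -1.0]]
ft_force: [0.4, 0.2, -1.1]
grip_width: 0.0004
```

```bash
cat > m.py <<'E'
from t import *
for n in('scene','side'):
    s=env.observe();print(n,round(s['time_s'],2),tab(env.get_image(n)),s['position'].round(4),s['ft_force'].round(1))
E
python3 m.py
```

```text
scene 6.45 (np.float64(-44.5), np.float64(1.0)) [0.4723 0.1124 0.2605] [ 0.4  0.2 -1.1]
side 6.5 (np.float64(-40.0), np.float64(1.0)) [0.4723 0.1124 0.2606] [-0.2 -0.2  1.1]
```

Emit:
{"api": "step_arm", "payload": {"increments": [{"x":0,"y":0,"z":0.1,"wx":0,"wy":0,"wz":0,"gripper":0},{"x":0,"y":0,"z":0.1,"wx":0,"wy":0,"wz":0,"gripper":0},{"x":0,"y":0,"z":0,"wx":0,"wy":0,"wz":0,"gripper":0}]}}

```text
time_s: 6.85
position: [0.4723, 0.1124, 0.2586]
tool_rot: [[0.25, 0.968, -0.0], [0.968, -0.25, -0.0], [-0.0, -0.0, -1.0]]
ft_force: [-0.3, 0.5, -0.1]
grip_width: -0.0
```

```bash
python3 m.py; python3 m.py
```

```text
scene 6.85 (np.float64(6.5), np.float64(1.0)) [0.4723 0.1124 0.2586] [-0.3  0.5 -0.1]
side 6.9 (np.float64(86.0), np.float64(0.93)) [0.4723 0.1124 0.2587] [-0.7 -0.4 -0. ]
scene 6.95 (np.float64(19.5), np.float64(1.0)) [0.4723 0.1124 0.2587] [ 0.6 -0.5 -0.7]
side 7.0 (np.float64(86.0), np.float64(0.93)) [0.4723 0.1124 0.2587] [-0.1  0.2 -0.2]
```

Emit:
{"api": "step_arm", "payload": {"increments": [{"x":0,"y":0,"z":0.06,"wx":0,"wy":0,"wz":0,"gripper":0},{"x":0,"y":0,"z":0,"wx":0,"wy":0,"wz":0,"gripper":0}]}}

```text
time_s: 7.25
position: [0.4723, 0.1124, 0.2581]
tool_rot: [[0.25, 0.968, -0.0], [0.968, -0.25, -0.0], [-0.0, -0.0, -1.0]]
ft_force: [0.3, 0.2, 0.4]
grip_width: -0.0001
```

```bash
python3 m.py; python3 m.py
```

```text
scene 7.25 (np.float64(57.5), np.float64(0.98)) [0.4723 0.1124 0.2581] [0.3 0.2 0.4]
side 7.3 (np.float64(86.0), np.float64(0.93)) [0.4723 0.1124 0.2581] [-0.  -1.   0.2]
scene 7.35 (np.float64(69.5), np.float64(1.0)) [0.4723 0.1124 0.2581] [-0.   0.7  0.6]
side 7.4 (np.float64(86.5), np.float64(0.94)) [0.4723 0.1124 0.2581] [0.5 0.2 0.6]
```

Emit:
{"api": "step_arm", "payload": {"increments": [{"x":0,"y":0,"z":0.04,"wx":0,"wy":0,"wz":0,"gripper":0},{"x":0,"y":0,"z":0,"wx":0,"wy":0,"wz":0,"gripper":0}]}}

```text
time_s: 7.65
position: [0.4723, 0.1124, 0.2577]
tool_rot: [[0.25, 0.968, -0.0], [0.968, -0.25, -0.0], [-0.0, -0.0, -1.0]]
ft_force: [-0.8, -0.4, 1.4]
grip_width: -0.0001
```

```bash
python3 m.py; python3 m.py
```

```text
scene 7.65 (np.float64(103.5), np.float64(0.97)) [0.4723 0.1124 0.2577] [-0.8 -0.4  1.4]
side 7.7 (np.float64(86.0), np.float64(0.94)) [0.4723 0.1124 0.2577] [-1.5 -0.1  1.6]
scene 7.75 (np.float64(112.0), np.float64(0.96)) [0.4723 0.1124 0.2578] [-1.1 -0.5  2. ]
side 7.8 (np.float64(86.0), np.float64(0.93)) [0.4723 0.1124 0.2578] [-0.9 -1.7  1.9]
```

Emit:
{"api": "step_arm", "payload": {"increments": [{"x":0,"y":0,"z":-0.2,"wx":0,"wy":0,"wz":0,"gripper":0},{"x":0,"y":0,"z":0,"wx":0,"wy":0,"wz":0,"gripper":0},{"x":0,"y":0,"z":0,"wx":0,"wy":0,"wz":0,"gripper":0},{"x":0,"y":0,"z":0,"wx":0,"wy":0,"wz":0,"gripper":0},{"x":0,"y":0,"z":0,"wx":0,"wy":0,"wz":0,"gripper":0}]}}

```text
time_s: 8.35
position: [0.4723, 0.1124, 0.2597]
tool_rot: [[0.25, 0.968, -0.0], [0.968, -0.25, 0.0], [-0.0, -0.0, -1.0]]
ft_force: [-0.3, -0.4, 0.5]
grip_width: 0.0001
```

```bash
python3 m.py; python3 m.py
```

```text
scene 8.35 (np.float64(148.0), np.float64(0.14)) [0.4723 0.1124 0.2597] [-0.3 -0.4  0.5]
side 8.4 (np.float64(152.5), np.float64(0.98)) [0.4723 0.1124 0.2597] [ 0.4 -0.1  0.7]
scene 8.45 (np.float64(156.5), np.float64(0.58)) [0.4723 0.1124 0.2597] [ 0.3 -0.5 -0.2]
side 8.5 (np.float64(86.0), np.float64(0.93)) [0.4723 0.1124 0.2597] [-0.3 -0.7  0.7]
```

Emit:
{"api": "step_arm", "payload": {"increments": [{"x":0,"y":0,"z":0,"wx":0,"wy":0,"wz":0,"gripper":0},{"x":0,"y":0,"z":0,"wx":0,"wy":0,"wz":0,"gripper":0},{"x":0,"y":0,"z":0,"wx":0,"wy":0,"wz":0,"gripper":0},{"x":0,"y":0,"z":0,"wx":0,"wy":0,"wz":0,"gripper":0},{"x":0,"y":0,"z":0,"wx":0,"wy":0,"wz":0,"gripper":0},{"x":0,"y":0,"z":0,"wx":0,"wy":0,"wz":0,"gripper":0},{"x":0,"y":0,"z":0,"wx":0,"wy":0,"wz":0,"gripper":0},{"x":0,"y":0,"z":0,"wx":0,"wy":0,"wz":0,"gripper":0},{"x":0,"y":0,"z":0,"wx":0,"wy":0,"wz":0,"gripper":0},{"x":0,"y":0,"z":0,"wx":0,"wy":0,"wz":0,"gripper":0}]}}

```text
time_s: 9.55
position: [0.4723, 0.1124, 0.2597]
tool_rot: [[0.25, 0.968, -0.0], [0.968, -0.25, -0.0], [-0.0, 0.0, -1.0]]
ft_force: [0.1, -0.6, 0.3]
grip_width: -0.0004
```

```bash
python3 m.py; python3 m.py; python3 m.py
```

```text
scene 9.55 (np.float64(-145.0), np.float64(0.96)) [0.4723 0.1124 0.2597] [ 0.1 -0.6  0.3]
side 9.6 (np.float64(86.0), np.float64(0.93)) [0.4723 0.1124 0.2597] [-0.8 -0.1  0. ]
scene 9.65 (np.float64(-140.0), np.float64(0.94)) [0.4723 0.1124 0.2597] [-0.7  0.2  0.1]
side 9.7 (np.float64(86.0), np.float64(0.93)) [0.4723 0.1124 0.2597] [-0.6  0.8  0.2]
scene 9.75 (np.float64(-134.0), np.float64(0.91)) [0.4723 0.1124 0.2597] [-0.3 -0.2  0.5]
side 9.8 (np.float64(-130.0), np.float64(0.99)) [0.4723 0.1124 0.2597] [-0.3  0.3 -0.3]
```

Emit:
{"api": "step_arm", "payload": {"increments": [{"x":0,"y":0,"z":0,"wx":0,"wy":0,"wz":0,"gripper":0},{"x":0,"y":0,"z":0,"wx":0,"wy":0,"wz":0,"gripper":0},{"x":0,"y":0,"z":0,"wx":0,"wy":0,"wz":0,"gripper":0},{"x":0,"y":0,"z":0,"wx":0,"wy":0,"wz":0,"gripper":0},{"x":0,"y":0,"z":0,"wx":0,"wy":0,"wz":0,"gripper":0},{"x":0,"y":0,"z":0,"wx":0,"wy":0,"wz":0,"gripper":0},{"x":0,"y":0,"z":0,"wx":0,"wy":0,"wz":0,"gripper":0},{"x":0,"y":0,"z":0,"wx":0,"wy":0,"wz":0,"gripper":0},{"x":0,"y":0,"z":0,"wx":0,"wy":0,"wz":0,"gripper":0},{"x":0,"y":0,"z":0,"wx":0,"wy":0,"wz":0,"gripper":0},{"x":0,"y":0,"z":0,"wx":0,"wy":0,"wz":0,"gripper":0},{"x":0,"y":0,"z":0,"wx":0,"wy":0,"wz":0,"gripper":0},{"x":0,"y":0,"z":0,"wx":0,"wy":0,"wz":0,"gripper":0},{"x":0,"y":0,"z":0,"wx":0,"wy":0,"wz":0,"gripper":0},{"x":0,"y":0,"z":0,"wx":0,"wy":0,"wz":0,"gripper":0},{"x":0,"y":0,"z":0.1,"wx":0,"wy":0,"wz":0,"gripper":0},{"x":0,"y":0,"z":0,"wx":0,"wy":0,"wz":0,"gripper":0}]}}

```text
time_s: 11.55
position: [0.4723, 0.1124, 0.2586]
tool_rot: [[0.25, 0.968, -0.0], [0.968, -0.25, 0.0], [-0.0, -0.0, -1.0]]
ft_force: [-1.1, -0.3, -0.8]
grip_width: -0.0001
```

```bash
python3 m.py
```

```text
scene 11.55 (np.float64(-36.5), np.float64(1.0)) [0.4723 0.1124 0.2586] [-1.1 -0.3 -0.8]
side 11.6 (np.float64(-35.5), np.float64(1.0)) [0.4723 0.1124 0.2586] [ 0.4 -0.  -0.4]
```

Emit:
{"api": "step_arm", "payload": {"increments": [{"x":0,"y":0,"z":0,"wx":0,"wy":0,"wz":0,"gripper":0},{"x":0,"y":0,"z":0,"wx":0,"wy":0,"wz":0,"gripper":0},{"x":0,"y":0,"z":0.06,"wx":0,"wy":0,"wz":0,"gripper":0},{"x":0,"y":0,"z":0.16,"wx":0,"wy":0,"wz":0,"gripper":0},{"x":0,"y":0,"z":0,"wx":0,"wy":0,"wz":0,"gripper":0},{"x":0,"y":0,"z":0,"wx":0,"wy":0,"wz":0,"gripper":0},{"x":0,"y":0,"z":0,"wx":0,"wy":0,"wz":0,"gripper":0}]}}

```text
time_s: 12.35
position: [0.4725, 0.1125, 0.2571]
tool_rot: [[0.25, 0.968, 0.001], [0.968, -0.25, 0.0], [0.001, 0.001, -1.0]]
ft_force: [-0.9, 0.5, 6.1]
grip_width: -0.0003
```

```bash
python3 m.py;python3 m.py
```

```text
scene 12.35 (np.float64(-12.5), np.float64(1.0)) [0.4725 0.1125 0.2571] [-0.9  0.5  6.1]
side 12.4 (np.float64(-15.0), np.float64(0.97)) [0.4724 0.1125 0.257 ] [-1.3  1.3  6.9]
scene 12.45 (np.float64(-12.5), np.float64(1.0)) [0.4724 0.1125 0.257 ] [-1.4  1.   5.7]
side 12.5 (np.float64(-15.0), np.float64(0.97)) [0.4724 0.1125 0.257 ] [-0.9  1.1  6.1]
```

```bash
python3 - <<'E'
from t import *
L=[]
for n in('scene','side'):
    d=get(n);p=polar(d,.1,.165,n=3600)[:,1400:2000];L.append(cv2.resize(p,(780,280),interpolation=cv2.INTER_CUBIC))
im=np.vstack(L)
for a in range(-40,21,5): x=int((a+40)*13);im[::4,min(x,779)]=(0,255,255);cv2.putText(im,str(a),(x,10),0,.35,(0,255,255))
cv2.imwrite('pics/i.png',im)
E
```

```text
(no output)
```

View pics/i.png

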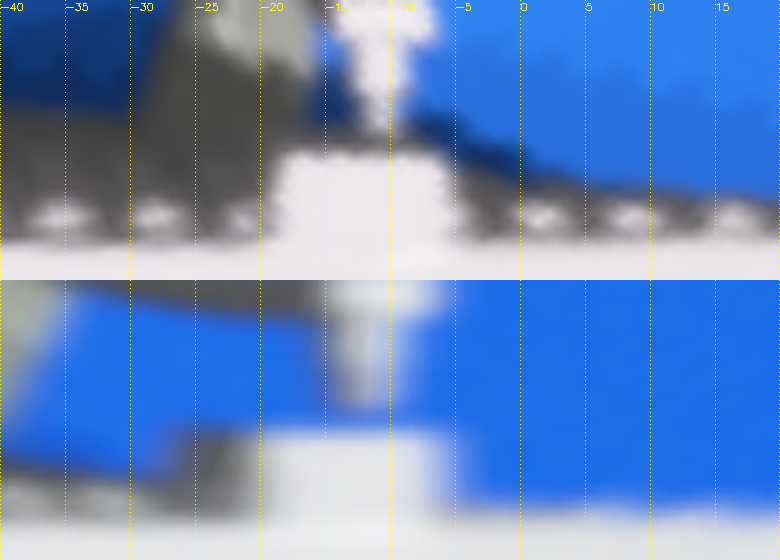

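The carrier has stopped about 1.5° short: tab centre at -12.4°, nose at -10.8°. I'll carry it the last 1.5° under the pressed fingertip, slowly.

Emit:
{"api": "step_arm", "payload": {"increments": [{"x":-0.04,"y":-0.025,"z":0,"wx":0,"wy":0,"wz":0,"gripper":0},{"x":-0.06,"y":-0.035,"z":0,"wx":0,"wy":0,"wz":0,"gripper":0},{"x":-0.06,"y":-0.035,"z":0,"wx":0,"wy":0,"wz":0,"gripper":0},{"x":-0.04,"y":-0.025,"z":0,"wx":0,"wy":0,"wz":0,"gripper":0},{"x":-0.02,"y":-0.01,"z":0,"wx":0,"wy":0,"wz":0,"gripper":0},{"x":0,"y":0,"z":0,"wx":0,"wy":0,"wz":0,"gripper":0},{"x":0,"y":0,"z":0,"wx":0,"wy":0,"wz":0,"gripper":0},{"x":0,"y":0,"z":0,"wx":0,"wy":0,"wz":0,"gripper":0},{"x":0,"y":0,"z":0,"wx":0,"wy":0,"wz":0,"gripper":0},{"x":0,"y":0,"z":0,"wx":0,"wy":0,"wz":0,"gripper":0}]}}

```text
time_s: 13.65
position: [0.4707, 0.1107, 0.257]
tool_rot: [[0.25, 0.968, 0.002], [0.968, -0.25, 0.0], [0.001, 0.001, -1.0]]
ft_force: [0.1, 0.5, 5.9]
grip_width: -0.0001
```

```bash
python3 m.py; python3 - <<'E'
from t import *
# sub-degree edges: tab in scene polar at r .118-.128, nose at .138-.148
for n in('scene','side'):
    d=get(n)
    for nm,r0,r1 in(('tab',.119,.127),('nose',.138,.146)):
        p=polar(d,r0,r1,n=3600)[:,1500:1800].astype(int);g=p[...,2].mean(0) # red
        i=np.where(g>(g.max()+g.min())/2)[0];print(n,nm,(i.min()/10-30).round(1),(i.max()/10-30).round(1),((i.min()+i.max())/20-30).round(2))
E
```

```text
scene 13.65 (np.float64(-11.0), np.float64(1.0)) [0.4707 0.1107 0.257 ] [0.1 0.5 5.9]
side 13.7 (np.float64(-13.5), np.float64(0.95)) [0.4707 0.1107 0.257 ] [-0.1  2.2  6.3]
scene tab -17.3 -3.9 -10.6
scene nose -12.4 -8.9 -10.65
side tab -20.0 -4.2 -12.1
side nose -14.2 -8.9 -11.55
```

The tab and nose agree within about 0.1° in the scene view, and the carrier has been held still for about a second. Now I'll lift straight off.

Emit:
{"api": "step_arm", "payload": {"increments": [{"x":0,"y":0,"z":0,"wx":0,"wy":0,"wz":0,"gripper":0},{"x":0,"y":0,"z":0,"wx":0,"wy":0,"wz":0,"gripper":0},{"x":0,"y":0,"z":-0.3,"wx":0,"wy":0,"wz":0,"gripper":0},{"x":0,"y":0,"z":-1,"wx":0,"wy":0,"wz":0,"gripper":0},{"x":0,"y":0,"z":-3,"wx":0,"wy":0,"wz":0,"gripper":0},{"x":0,"y":0,"z":-4,"wx":0,"wy":0,"wz":0,"gripper":0},{"x":0,"y":0,"z":-3,"wx":0,"wy":0,"wz":0,"gripper":0},{"x":0,"y":0,"z":-1,"wx":0,"wy":0,"wz":0,"gripper":0},{"x":0,"y":0,"z":0,"wx":0,"wy":0,"wz":0,"gripper":0},{"x":0,"y":0,"z":0,"wx":0,"wy":0,"wz":0,"gripper":0},{"x":0,"y":0,"z":0,"wx":0,"wy":0,"wz":0,"gripper":0},{"x":0,"y":0,"z":0,"wx":0,"wy":0,"wz":0,"gripper":0}]}}

```text
time_s: 15.05
position: [0.4706, 0.1106, 0.3784]
tool_rot: [[0.25, 0.968, -0.002], [0.968, -0.25, 0.0], [-0.001, -0.002, -1.0]]
ft_force: [-0.2, -0.4, 0.7]
grip_width: 0.0002
```

```bash
cat > e.py <<'E'
from t import *
for n in('scene','side'):
    d=get(n,n+'_end.png')
    for nm,r0,r1 in(('tab',.119,.127),('nose',.138,.146)):
        p=polar(d,r0,r1,n=3600)[:,1500:1800].astype(int);g=p[...,2].mean(0)
        i=np.where(g>(g.max()+g.min())/2)[0];print(n,nm,((i.min()+i.max())/20-30).round(2))
s=env.observe();print(s['time_s'],s['position'],s['ft_force'])
E
python3 e.py; python3 e.py
```

```text
scene tab -8.5
scene nose -10.65
side tab -9.6
side nose -11.6
15.15 [0.47059455 0.11059823 0.37882676] [0.63877887 0.14265797 0.12519612]
scene tab -8.35
scene nose -10.65
side tab -9.4
side nose -11.6
15.25 [0.47057924 0.1105986  0.379151  ] [0.3999774  0.0205447  0.38647277]
```

On release the carrier moved +2.1° and is still creeping, because the finger shifted sideways as the load came off. I'll press lightly again, carry it back, and unload slowly this time.

Emit:
{"api": "step_arm", "payload": {"increments": [{"x":0,"y":0,"z":2,"wx":0,"wy":0,"wz":0,"gripper":0},{"x":0,"y":0,"z":3,"wx":0,"wy":0,"wz":0,"gripper":0},{"x":0,"y":0,"z":3,"wx":0,"wy":0,"wz":0,"gripper":0},{"x":0,"y":0,"z":2,"wx":0,"wy":0,"wz":0,"gripper":0},{"x":0,"y":0,"z":1.2,"wx":0,"wy":0,"wz":0,"gripper":0},{"x":0,"y":0,"z":0.7,"wx":0,"wy":0,"wz":0,"gripper":0},{"x":0,"y":0,"z":0,"wx":0,"wy":0,"wz":0,"gripper":0},{"x":0,"y":0,"z":0,"wx":0,"wy":0,"wz":0,"gripper":0},{"x":0,"y":0,"z":0.1,"wx":0,"wy":0,"wz":0,"gripper":0},{"x":0,"y":0,"z":0.04,"wx":0,"wy":0,"wz":0,"gripper":0},{"x":0,"y":0,"z":0.04,"wx":0,"wy":0,"wz":0,"gripper":0},{"x":0,"y":0,"z":0,"wx":0,"wy":0,"wz":0,"gripper":0},{"x":0,"y":0,"z":0,"wx":0,"wy":0,"wz":0,"gripper":0}]}}

```text
time_s: 16.55
position: [0.4705, 0.1106, 0.2588]
tool_rot: [[0.25, 0.968, 0.0], [0.968, -0.25, -0.0], [0.0, 0.0, -1.0]]
ft_force: [-0.3, 0.1, 0.3]
grip_width: -0.0002
```

```bash
python3 e.py
```

```text
scene tab -7.4
scene nose -10.65
side tab -8.6
side nose -11.6
16.65 [0.47052367 0.11060041 0.25878172] [0.33647099 0.04761343 0.32037155]
```

Emit:
{"api": "step_arm", "payload": {"increments": [{"x":0,"y":0,"z":0.08,"wx":0,"wy":0,"wz":0,"gripper":0},{"x":0,"y":0,"z":0.06,"wx":0,"wy":0,"wz":0,"gripper":0},{"x":0,"y":0,"z":0,"wx":0,"wy":0,"wz":0,"gripper":0},{"x":0.02,"y":0.01,"z":0,"wx":0,"wy":0,"wz":0,"gripper":0},{"x":0.05,"y":0.03,"z":0,"wx":0,"wy":0,"wz":0,"gripper":0},{"x":0.08,"y":0.04,"z":0,"wx":0,"wy":0,"wz":0,"gripper":0},{"x":0.09,"y":0.05,"z":0,"wx":0,"wy":0,"wz":0,"gripper":0},{"x":0.09,"y":0.05,"z":0,"wx":0,"wy":0,"wz":0,"gripper":0},{"x":0.08,"y":0.04,"z":0,"wx":0,"wy":0,"wz":0,"gripper":0},{"x":0.04,"y":0.03,"z":0,"wx":0,"wy":0,"wz":0,"gripper":0},{"x":0.02,"y":0.01,"z":0,"wx":0,"wy":0,"wz":0,"gripper":0},{"x":0,"y":0,"z":0,"wx":0,"wy":0,"wz":0,"gripper":0},{"x":0,"y":0,"z":0,"wx":0,"wy":0,"wz":0,"gripper":0}]}}

```text
time_s: 17.95
position: [0.4743, 0.1145, 0.2573]
tool_rot: [[0.25, 0.968, 0.0], [0.968, -0.25, -0.0], [-0.0, 0.0, -1.0]]
ft_force: [-0.6, -0.3, 4.3]
grip_width: -0.0
```

```bash
python3 e.py
```

```text
scene tab -10.8
scene nose -10.65
side tab -12.0
side nose -11.6
18.05 [0.47427729 0.11443578 0.25737903] [ 0.52102852 -1.15367024  4.04625114]
```

Emit:
{"api": "step_arm", "payload": {"increments": [{"x":0,"y":0,"z":0,"wx":0,"wy":0,"wz":0,"gripper":0},{"x":0,"y":0,"z":0,"wx":0,"wy":0,"wz":0,"gripper":0},{"x":0,"y":0,"z":0,"wx":0,"wy":0,"wz":0,"gripper":0},{"x":0,"y":0,"z":0,"wx":0,"wy":0,"wz":0,"gripper":0},{"x":0,"y":0,"z":0,"wx":0,"wy":0,"wz":0,"gripper":0},{"x":0,"y":0,"z":0,"wx":0,"wy":0,"wz":0,"gripper":0},{"x":0,"y":0,"z":-0.01,"wx":0,"wy":0,"wz":0,"gripper":0},{"x":0,"y":0,"z":-0.01,"wx":0,"wy":0,"wz":0,"gripper":0},{"x":0,"y":0,"z":-0.01,"wx":0,"wy":0,"wz":0,"gripper":0},{"x":0,"y":0,"z":-0.01,"wx":0,"wy":0,"wz":0,"gripper":0},{"x":0,"y":0,"z":-0.01,"wx":0,"wy":0,"wz":0,"gripper":0},{"x":0,"y":0,"z":-0.01,"wx":0,"wy":0,"wz":0,"gripper":0},{"x":0,"y":0,"z":-0.01,"wx":0,"wy":0,"wz":0,"gripper":0},{"x":0,"y":0,"z":0,"wx":0,"wy":0,"wz":0,"gripper":0},{"x":0,"y":0,"z":0,"wx":0,"wy":0,"wz":0,"gripper":0}]}}

```text
time_s: 19.55
position: [0.4741, 0.1146, 0.2579]
tool_rot: [[0.25, 0.968, -0.001], [0.968, -0.25, 0.0], [-0.0, -0.001, -1.0]]
ft_force: [1.7, 0.1, 1.0]
grip_width: 0.0
```

```bash
python3 e.py
```

```text
scene tab -10.75
scene nose -10.7
side tab -12.0
side nose -11.6
19.65 [0.47410828 0.11456584 0.25793354] [ 1.51938433 -0.6959884   0.35806195]
```

Unloaded to about 1 N and it hasn't moved. I'll continue with fine steps until the finger clears.

Emit:
{"api": "step_arm", "payload": {"increments": [{"x":0,"y":0,"z":-0.01,"wx":0,"wy":0,"wz":0,"gripper":0},{"x":0,"y":0,"z":-0.01,"wx":0,"wy":0,"wz":0,"gripper":0},{"x":0,"y":0,"z":-0.01,"wx":0,"wy":0,"wz":0,"gripper":0},{"x":0,"y":0,"z":-0.01,"wx":0,"wy":0,"wz":0,"gripper":0},{"x":0,"y":0,"z":-0.02,"wx":0,"wy":0,"wz":0,"gripper":0},{"x":0,"y":0,"z":-0.02,"wx":0,"wy":0,"wz":0,"gripper":0},{"x":0,"y":0,"z":-0.05,"wx":0,"wy":0,"wz":0,"gripper":0},{"x":0,"y":0,"z":-0.1,"wx":0,"wy":0,"wz":0,"gripper":0},{"x":0,"y":0,"z":0,"wx":0,"wy":0,"wz":0,"gripper":0},{"x":0,"y":0,"z":0,"wx":0,"wy":0,"wz":0,"gripper":0}]}}

```text
time_s: 20.65
position: [0.4742, 0.1145, 0.2604]
tool_rot: [[0.25, 0.968, 0.0], [0.968, -0.25, -0.0], [0.0, 0.0, -1.0]]
ft_force: [0.1, -0.4, -0.2]
grip_width: 0.0001
```

```bash
python3 e.py; python3 e.py
```

```text
scene tab -10.75
scene nose -10.65
side tab -12.0
side nose -11.55
20.75 [0.47421116 0.11451457 0.26030497] [ 0.10905618 -0.04825101  1.2452686 ]
scene tab -10.75
scene nose -10.65
side tab -12.0
side nose -11.55
20.85 [0.47422205 0.11449714 0.26028721] [ 0.16584453 -0.36145484  0.6121862 ]
```

It stays on the mark. Raising the hand.

Emit:
{"api": "step_arm", "payload": {"increments": [{"x":0,"y":0,"z":-1,"wx":0,"wy":0,"wz":0,"gripper":0},{"x":0,"y":0,"z":-3,"wx":0,"wy":0,"wz":0,"gripper":0},{"x":0,"y":0,"z":-4,"wx":0,"wy":0,"wz":0,"gripper":0},{"x":0,"y":0,"z":-3,"wx":0,"wy":0,"wz":0,"gripper":0},{"x":0,"y":0,"z":-1,"wx":0,"wy":0,"wz":0,"gripper":0},{"x":0,"y":0,"z":0,"wx":0,"wy":0,"wz":0,"gripper":0},{"x":0,"y":0,"z":0,"wx":0,"wy":0,"wz":0,"gripper":0},{"x":0,"y":0,"z":0,"wx":0,"wy":0,"wz":0,"gripper":0},{"x":0,"y":0,"z":0,"wx":0,"wy":0,"wz":0,"gripper":0}]}}

```text
time_s: 21.75
position: [0.4742, 0.1145, 0.3793]
tool_rot: [[0.25, 0.968, -0.002], [0.968, -0.25, 0.0], [-0.001, -0.002, -1.0]]
ft_force: [-0.1, 0.1, -0.5]
grip_width: 0.0
```

```bash
python3 e.py && python3 -c "
from rig import env
env.close_job()"
```

```text
scene tab -10.7
scene nose -10.65
side tab -12.05
side nose -11.55
21.85 [0.47428767 0.11450653 0.37964864] [-0.02738029  0.07577126  0.15511178]
the job is handed in; nothing more can be done
```

View pics/scene_end.png

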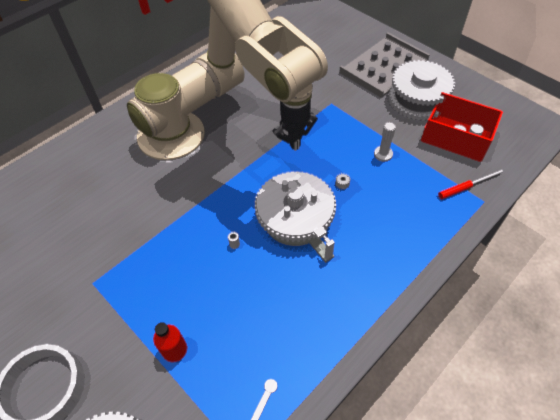

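The carrier was spun, coasted, braked and left still with its tab on the pointer. I handed the job in at about 22 s of the 48 s.

- **Spin and coast:** I flicked one stud with the closed fingertips. The carrier reached about 2.27 rad/s, one turn in roughly 2.8 s. It coasted untouched for about 3 s.
- **Braking:** I slowed it with a light touch on the rim, let it run on, then pressed with about 6 N. It stopped about 1.5° short of the pointer. I carried it onto the mark with the fingertip pressed and held it about 1 s.
- **First release failed:** When I lifted the hand, the carrier moved about 2° past the mark and was still creeping. I pressed again with about 4 N, carried it back, held it about 1 s and took the load off in 0.1 mm steps.
- **Last checks, hand up:** In the scene camera the tab is at -10.7° and the pointer at -10.65°, with no drift before or after the lift. The side camera shows 0.5° between them (-12.05° against -11.55°), probably because it also sees the side of the tab.
- **Surroundings:** The loose parts look unmoved in the final picture.

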